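# Centre the footed jar on the kitchen scale and zero it

## Robot

A 6-joint arm with a two-finger parallel gripper is mounted at the origin on the work surface. World frame = base frame: x ahead of the robot, y to its left, z up, the work surface at z = 0. Lengths are in m, angles in rad, forces in N, time in s.
With the tool pointing down it reaches from about 0.35 to 0.725 m from the base axis. Payload 6 kg.
Tool frame: the origin (TCP) lies midway between the tips of the shut fingers; the grasp point (between the pads) lies 19 mm behind it; z points along the fingers, y is the direction in which the jaws open and shut (so a half turn about z gives the same grasp; the last joint's range is limited). The gripper opens to 85 mm and grips with 20 to 120 N. Pads are 22 mm wide; open, the fingers measure 114 mm over their backs; the gripper's body (76 mm by 85 mm) begins 54 mm behind the grasp point. The pads swing forward as they close: fully open they stand 13 mm farther back than shut.
Start: joints at [1.677, 0.04, 0.085, 0, -1.615, -0.334], TCP at [0.135, 0.584, 0.231] pointing down, gripper open.
Joint ranges: [-2.56, 2.56], [-1.29, 2.01], [-1.08, 1.49], [-3.29, 1.98], [-2.81, -0.18], [-2.99, 2.99]. Speed limits (rad/s): [2.57, 2.57, 3.01, 3.14, 3.14, 3.14].

## Interface

Orientations are given as a unit quaternion [x, y, z, w].
In Python, from workcell import ctrl, eyes, ticket gives the robot as it stands.
- The arm moves only by the tool apply_moves, never from a script. Its argument "deltas" is a list that holds one entry, the list of rows, each a list of 6 numbers: the shift along the tool's x, y, z in mm, then the turn, a rotation vector about the tool's x, y, z in rad. In form: [[[dx, dy, dz, wx, wy, wz], ...]]. A call has exactly 10 rows; each row is the pose to reach, as a shift and turn from the pose commanded when the call began, along the tool's axes at that moment; what a row does not reach only later rows make up. A row lasts 1/8 s, in which the tool goes at most 62.5 mm and 10.7 degrees, less where a joint would pass 70% of its speed; a pose out of reach is approached as far as the arm can. A call with a gripper value outside its range is refused whole. "hand" is the gripper command: -1 is shut, 1 is fully open, values between are in proportion, set as the call begins (left out, the last holds). The fingers move at their own pace and stop on an object; "force" is the grip in N (left out, the last holds). Time passes only in rows, so rows that repeat a pose let the fingers close, or fill a call up. It gives the time, the measured TCP pose, the force and the opening at its end, in the units of the state.
- ctrl.get_state(): the state, without advancing time (a new reading comes with each control period).
- eyes.camera(name): name is "side" or "top" or "wrist"; returns a dict with "pixels" (420x560x3 uint8, blue, green, red), "range_z" (420x560 float32, m along the optical axis (not along the pixel's ray), 0 where there is no reading), "camera_matrix" (3x3 intrinsics, pixels), "extrinsics" (4x4, takes a point from world to camera coordinates). Camera axes: x right, y down, z forward; pixel columns grow to the right and rows downward; lengths in m; the calibration is good to about 2 mm. A picture is of the moment at which its call begins.
- ticket.finish_job(): hands the job in, once; it reports no verdict.
The state is a dict: "time": time; "joint_positions": joint angles; "qvel": joint speeds; "effort": joint torques, N m; "tool_pos": TCP position; "ee_rot": TCP orientation; "wrist_force": force on the tool from outside, world axes, zero at the start; "wrist_torque": the same for the moment, N m; "gripper_width": finger opening in m.
Only numpy, scipy, OpenCV 4.12 (cv2) and the standard library are available. Lean on these libraries where they do the work, as an engineer would, in place of code of your own. Each camera call takes 0.05 s, during which the arm holds its last target.

## Task

The small footed jar stands off-centre on the round steel pan of the kitchen scale, so the scale would weigh it wrongly. With slow, light taps of the fingertips low on its foot, nudge it along the pan, upright and never lifted, until its foot stands wholly inside the circle marked on the pan; then take the fingers off it, press the scale's round button fully down and let it go. Do not grasp, tip or knock over the jar, and leave the other things on the table where they are.

Things in the scene. Friction and masses are not known exactly. Their poses are not given: they have to be found in the camera images.
- jar: White footed jar with wooden lid, 84 mm tall, top-heavy, about 0.2 kg. Origin: centre of its underside, z up, round about z. Foot: disc 50 mm across, rim 6 to 12 mm up, bevelled below to a 34 mm flat. Stem 24 mm across (19-26 mm up), body and lid 40-43 mm (36-70 mm up). Slides if pushed at the foot's rim, tips if pushed at the body. Starts 21-30 mm off the pan's middle, in any direction.
- pan_middle (a point): Middle of the top face of the scale's round steel pan, about 55 mm above the table. The pan is flat, 110 mm across, 10 mm thick, rimless and does not move; below it is a 10 mm gap to the housing. A dark circle, 68 mm inner diameter and 2 mm wide, is marked on it about this point.
- scale: White kitchen scale, fixed in its place. Origin on the table under the pan's middle, z up; the housing spans x -147 to +77 mm, y -85 to +85 mm in its frame and is 35 mm high. Its panel with display and button is at the -x end, which more or less faces the robot.
- tare (a joint): Travel of the scale's one round button, 0 when up, 0.006 m when fully down; spring-loaded, about 4 N to press it fully down, and it comes back up by itself.
- tare_top (a point): Centre of the top face of the scale's round grey push button, 26 mm in diameter, pressed straight down. It lies at about x = -112, y = -45 mm in the scale's frame.
- chunk_a: Bystander: cut piece of peeled sweet potato, 52 x 40 x 34 mm, loose beside the scale. Origin at the centre of its underside.
- chunk_b: Bystander: cut piece of peeled sweet potato, 45 x 45 x 30 mm, loose beside the scale. Origin at the centre of its underside.
- cup: Bystander: small blue cup, 64 mm across, 50 mm high, loose beside the scale. Origin at the centre of its underside.
- bowls: Bystander: stack of three black bowls, 112 mm across, 85 mm high, to the robot's right. Origin at the centre of the underside.
- spoon: Bystander: steel spoon with a wooden handle lying flat on the table to the robot's left.
- packet: Bystander: small cardboard packet, 90 x 60 x 35 mm, to the right of the scale. Origin at the centre of its underside.
Not all that is in view belongs to the job. What is shaped like the jar but yellow is not meant.

How it is judged:
On the way, in this order (a step that is already met when the one before it is completed fails the run):
1. the jar stands upright and at rest with its foot inside the circle, the fingers off it (horizontal distance between jar and pan_middle below 0.009 m and angle between jar's own z axis and vertical below 0.06 rad and linear speed of jar below 0.01 m/s and contact force between each of the arm, the fingers and jar below 0.05 N), for 0.2 s.
2. the scale's button is pressed down (value of joint tare above 0.0048 m), for 0.05 s.
At the end, for the whole second after the job is handed in: The jar stands still and upright on the pan with its axis within 9 mm of the middle (its foot inside the circle), after which the button has been pressed (at least 4.8 of its 6 mm) and let up again (horizontal distance between jar and pan_middle below 0.009 m and z of jar in the frame of pan_middle between -0.003 and 0.003 m and angle between jar's own z axis and vertical below 0.06 rad and linear speed of jar below 0.01 m/s and value of joint tare below 0.0015 m); the robot touches nothing.
It fails at once if the jar is lifted or falls off the pan (z of jar in the frame of pan_middle above 0.014 m or z of jar in the frame of pan_middle below -0.012 m).
It fails at once if the jar is tipped by more than 20 degrees (angle between jar's own z axis and vertical above 0.35 rad).
It fails at once if the jar is pushed hard or squeezed (over 5 N) (contact force between any of the fingers, the arm and jar above 5 N).
It fails at once if the button is pressed while the jar is off-centre (value of joint tare above 0.004 m and horizontal distance between jar and pan_middle above 0.01 m).
It fails at once if a bystander is moved by more than 20 mm (distance of any of chunk_a, chunk_b, cup, bowls, spoon, packet from where it was at the start of the episode above 0.02 m).
It also fails if it takes over 45 s, if anything falls off the work surface, if the arm or the gripper's body presses on something with over 40 N, if the wrist force passes 120 N, or if a joint passes its speed limit or range.

## Working session

There is one attempt and no reset: what is moved stays moved. The work goes in short steps, Python scripts to look and compute and a tool call to move; the robot and the scene stay as the last step left them, time stands still between calls to the robot, and variables do not carry over. Pictures are saved under pics/ and viewed, and the job is handed in when it is done.

Besides the shell and the picture viewer there is one more tool, called after "Emit:" as name(argument=value, ...) on one line, values as JSON. apply_moves: Moves the arm, as the interface text tells. Its arguments: {"type":"object","properties":{"deltas":{"type":"array","items":{"type":"array","items":{"type":"array","items":{"type":"number"}}}},"hand":{"type":"number"},"force":{"type":"number"}},"required":["deltas"]}

```bash
ls; mkdir -p pics; python3 - <<'E'
from workcell import ctrl,eyes
import cv2,numpy as np
s=ctrl.get_state()
for k,v in s.items(): print(k,np.round(v,4))
for n in("side","top","wrist"):
    c=eyes.camera(n); cv2.imwrite(f"pics/{n}0.png",c["pixels"]); np.savez(f"pics/{n}0.npz",**c)
    print(n,np.round(c["camera_matrix"],1).tolist(),np.round(c["extrinsics"],3).tolist())
E
```

```text
pics
time 0.0
joint_positions [ 1.6767e+00  4.0800e-02  8.3800e-02 -5.0000e-04 -1.6155e+00 -3.3370e-01]
qvel [-0.0003  0.001   0.0007  0.0002  0.001  -0.0011]
effort [-1.00000e-04 -3.68202e+01  3.47409e+01  6.93260e+00 -5.50000e-03
  0.00000e+00]
tool_pos [0.1353 0.5842 0.2303]
ee_rot [ 9.935e-01 -1.136e-01 -1.000e-04  9.000e-04]
wrist_force [-0.2215 -0.331  -0.2707]
wrist_torque [ 0.0183 -0.0263  0.0196]
gripper_width 0.0857
side [[467.6, 0.0, 277.9], [0.0, 467.6, 213.2], [0.0, 0.0, 1.0]] [[0.866, -0.5, 0.011, -0.496], [-0.281, -0.504, -0.817, 0.198], [0.414, 0.704, -0.577, 1.112], [0.0, 0.0, 0.0, 1.0]]
top [[514.5, 0.0, 287.7], [0.0, 514.5, 210.2], [0.0, 0.0, 1.0]] [[-0.023, -1.0, 0.007, -0.023], [-0.994, 0.022, -0.106, 0.546], [0.106, -0.009, -0.994, 1.376], [0.0, 0.0, 0.0, 1.0]]
wrist [[320.4, 0.0, 279.4], [0.0, 320.4, 211.7], [0.0, 0.0, 1.0]] [[-0.225, -0.974, 0.002, 0.599], [-0.932, 0.216, 0.292, -0.039], [-0.285, 0.064, -0.956, 0.38], [0.0, 0.0, 0.0, 1.0]]
```

View pics/side0.png

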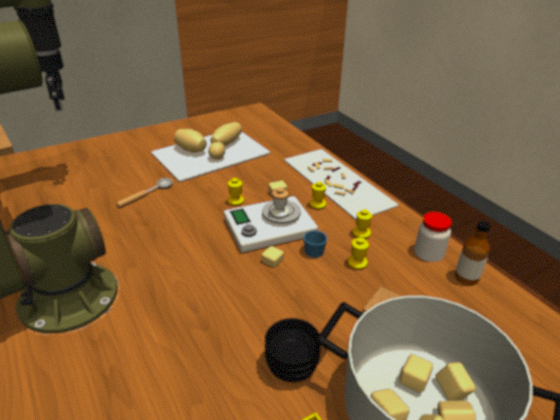

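View pics/top0.png

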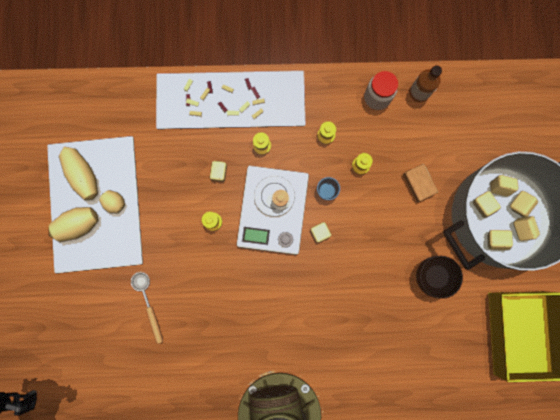

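View pics/wrist0.png

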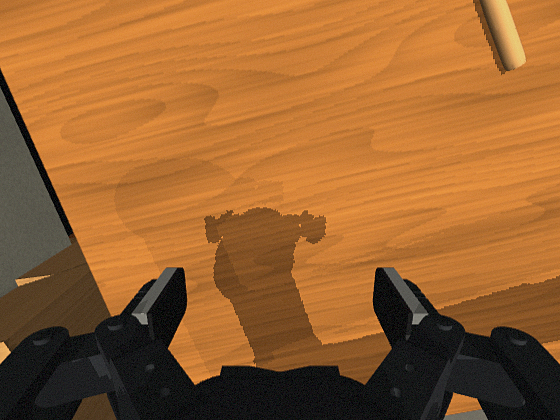

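```bash
python3 - <<'E'
import cv2,numpy as np
a=cv2.imread("pics/side0.png")[160:270,200:350]; b=cv2.imread("pics/top0.png")[155:265,205:355]
cv2.imwrite("pics/crop0.png",np.vstack([cv2.resize(x,(0,0),fx=5,fy=5,interpolation=cv2.INTER_CUBIC)[:, :] for x in(a,b)])[::1])
im=cv2.imread("pics/crop0.png"); h=im.shape[0]//2
cv2.imwrite("pics/cs0.png",im[:h]);cv2.imwrite("pics/ct0.png",im[h:])
d=np.load("pics/wrist0.npz"); E=d["extrinsics"]; print("cam pos",-E[:3,:3].T@E[:3,3])
from scipy.spatial.transform import Rotation as R
Rt=R.from_quat([.9935,-.1136,-.0001,.0009]).as_matrix(); print(Rt.round(3)); print(Rt.T@(-E[:3,:3].T@E[:3,3]-[0.1353,0.5842,0.2303]), (E[:3,:3]@Rt).round(3))
E
```

```text
cam pos [0.20716664 0.56806529 0.37314573]
[[ 0.974 -0.226 -0.   ]
 [-0.226 -0.974 -0.002]
 [ 0.     0.002 -1.   ]]
[ 0.07365466 -0.00024586 -0.14284599] [[ 0.001  1.    -0.   ]
 [-0.956  0.001 -0.292]
 [-0.292  0.     0.956]]
```

View pics/cs0.png

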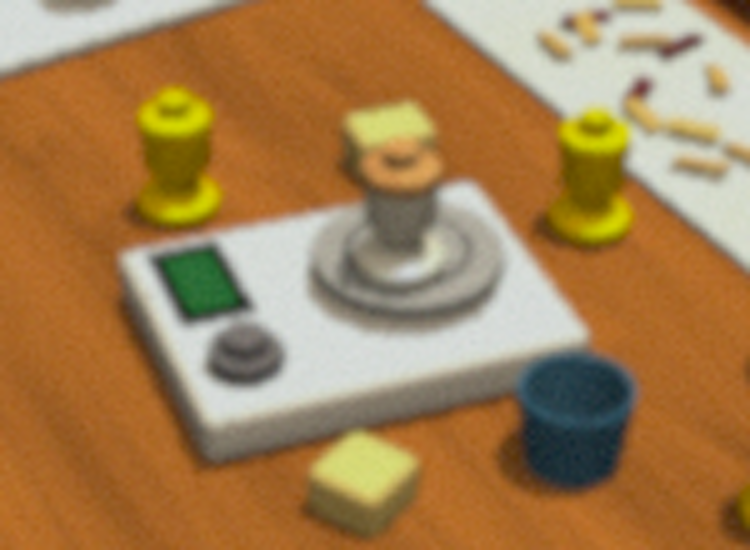

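View pics/ct0.png

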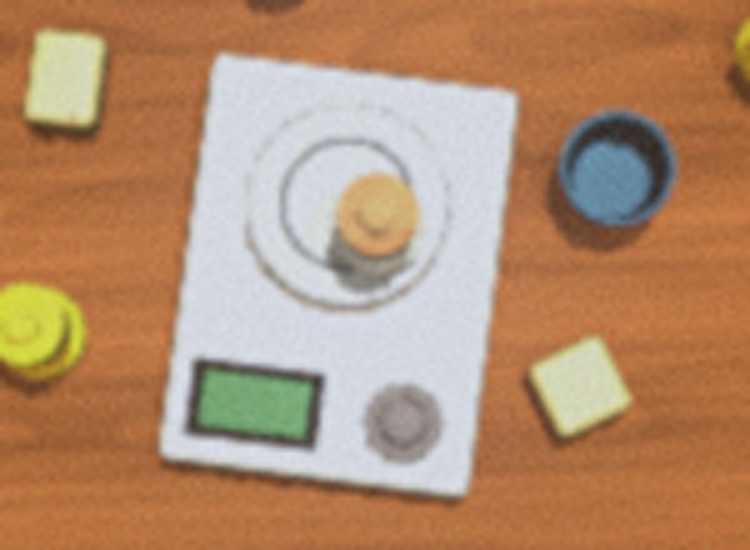

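```bash
cat > h.py <<'E'
import cv2,numpy as np
def ray(c,uv,z):
    K=c["camera_matrix"];E=c["extrinsics"];R=E[:3,:3];o=-R.T@E[:3,3]
    d=R.T@np.linalg.inv(K)@np.array([uv[0],uv[1],1.]); return o+d*(z-o[2])/d[2]
def proj(c,p):
    q=c["extrinsics"][:3,:3]@p+c["extrinsics"][:3,3]; q=c["camera_matrix"]@q; return q[:2]/q[2]
def cloud(c):
    Z=c["range_z"];v,u=np.mgrid[:Z.shape[0],:Z.shape[1]];K=c["camera_matrix"]
    P=np.stack([(u-K[0,2])/K[0,0]*Z,(v-K[1,2])/K[1,1]*Z,Z],-1);E=c["extrinsics"]
    W=(P-E[:3,3])@E[:3,:3]; W[Z==0]=np.nan; return W
E
python3 - <<'E'
from h import *
for n in("top","side"):
    c=dict(np.load(f"pics/{n}0.npz"));hsv=cv2.cvtColor(c["pixels"],cv2.COLOR_BGR2HSV);W=cloud(c)
    H,S,V=[hsv[...,i].astype(int) for i in range(3)]
    uv={"top":dict(lid=(280,198),button=(285,239),pan=(262,183)),"side":dict(lid=(280,193),button=(249,229),pan=(297,212))}[n]
    for k,(u,v) in uv.items(): print(n,k,W[v-1:v+2,u-1:u+2].reshape(-1,3).mean(0).round(4), np.nanstd(W[v-1:v+2,u-1:u+2,2]))
    ok=(W[...,0]>.45)&(W[...,0]<.75)&(abs(W[...,1])<.15)
    for lo,hi in((.047,.062),(.125,.15),(.028,.042)):
        m=ok&(W[...,2]>lo)&(W[...,2]<hi);P=W[m]
        if len(P): print(n,lo,hi,len(P),P.mean(0).round(4),P.min(0).round(3),P.max(0).round(3),((P.min(0)+P.max(0))/2).round(4))
E
```

```text
top lid [ 0.565  -0.0154  0.1366] 0.0033592028105298008
top button [ 0.4653 -0.0259  0.0565] 0.0024129211764335056
top pan [0.6179 0.0327 0.0531] 0.0030766825792894813
top 0.047 0.062 1147 [ 0.577  -0.0033  0.0542] [ 0.452 -0.15   0.047] [0.746 0.055 0.062] [ 0.5992 -0.0472  0.0545]
top 0.125 0.15 147 [ 0.5675 -0.0152  0.1305] [ 0.548 -0.036  0.125] [0.587 0.003 0.145] [ 0.5678 -0.0166  0.135 ]
top 0.028 0.042 3496 [0.5462 0.0075 0.0343] [ 0.45  -0.149  0.028] [0.75  0.15  0.042] [0.5999 0.0007 0.035 ]
side lid [ 0.564  -0.0243  0.1302] 0.001940136533600972
side button [ 0.4621 -0.0373  0.0555] 0.0024565974796017164
side pan [ 0.6165 -0.0312  0.0542] 0.0014683749001974937
side 0.047 0.062 688 [ 0.5797 -0.0211  0.0535] [ 0.451 -0.149  0.047] [0.747 0.15  0.062] [5.99e-01 2.00e-04 5.44e-02]
side 0.125 0.15 94 [ 0.5654 -0.0209  0.1302] [ 0.548 -0.037  0.125] [ 0.585 -0.002  0.139] [ 0.5668 -0.0196  0.132 ]
side 0.028 0.042 2052 [ 0.543  -0.0206  0.034 ] [ 0.45  -0.15   0.028] [0.744 0.15  0.042] [5.972e-01 1.000e-04 3.500e-02]
```

Emit:
apply_moves(deltas=[[[50, 40, -2, 0, 0, -0.02], [100, 80, -4, 0, 0, -0.04], [150, 120, -6, 0, 0, -0.06], [200, 160, -8, 0, 0, -0.08], [250, 200, -10, 0, 0, -0.1], [300, 240, -12, 0, 0, -0.13], [350, 280, -14, 0, 0, -0.16], [400, 320, -16, 0, 0, -0.19], [450, 360, -18, 0, 0, -0.21], [500, 400, -20, 0, 0, -0.23]]], hand=-1, force=20)

```text
time: 1.4
tool_pos: [0.5234, 0.0923, 0.2509]
ee_rot: [1.0, 0.001, 0.0, -0.0]
wrist_force: [0.7, 0.7, 0.4]
gripper_width: -0.0001
```

Emit:
apply_moves(deltas=[[[20, 25, 0, 0, 0, 0], [50, 60, 0, 0, 0, 0], [75, 92, 0, 0, 0, 0], [75, 92, 0, 0, 0, 0], [75, 92, 0, 0, 0, 0], [75, 92, 0, 0, 0, 0], [75, 92, 0, 0, 0, 0], [75, 92, 0, 0, 0, 0], [75, 92, 0, 0, 0, 0], [75, 92, 0, 0, 0, 0]]])

```text
time: 2.65
tool_pos: [0.5977, 0.0024, 0.2509]
ee_rot: [1.0, 0.001, 0.0, 0.0]
wrist_force: [-0.9, -0.1, -0.7]
gripper_width: 0.0001
```

```bash
python3 - <<'E'
from h import *
from workcell import ctrl,eyes
s=ctrl.get_state();print(s["time"],s["joint_positions"].round(3),np.round(s["tool_pos"],4))
c=eyes.camera("wrist");cv2.imwrite("pics/w1.png",c["pixels"]);np.savez("pics/w1.npz",**c)
E
```

```text
2.65 [ 0.339  0.037  0.117  0.    -1.651  1.234] [0.5977 0.0024 0.2509]
```

View pics/w1.png

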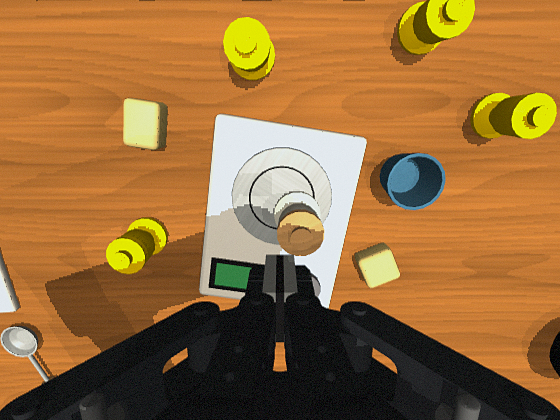

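```bash
python3 - <<'E'
from h import *
c=dict(np.load("pics/w1.npz"))
cv2.imwrite("pics/w1c.png",cv2.resize(c["pixels"][110:300,190:390],(0,0),fx=4,fy=4,interpolation=cv2.INTER_CUBIC)[:600])
W=cloud(c)
for n,(u,v) in dict(pan=(245,190),lid=(302,232),foot=(296,205),hous=(220,150),disp=(232,275)).items(): print(n,np.nanmedian(W[v-1:v+2,u-1:u+2].reshape(-1,3),0).round(4))
m=(abs(W[...,2]-.055)<.006)&(W[...,0]>.45)&(abs(W[...,1])<.1);P=W[m];print(P.min(0),P.max(0),np.median(P[:,2]))
E
```

```text
pan [0.5925 0.04   0.0551]
lid [ 0.5754 -0.0165  0.1382]
foot [ 0.5886 -0.0131  0.1006]
hous [0.633  0.0684 0.0352]
disp [0.4802 0.0612 0.0366]
[ 0.46794394 -0.05410681  0.04907006] [0.72317194 0.0547085  0.0608792 ] 0.05527086162810441
```

View pics/w1c.png

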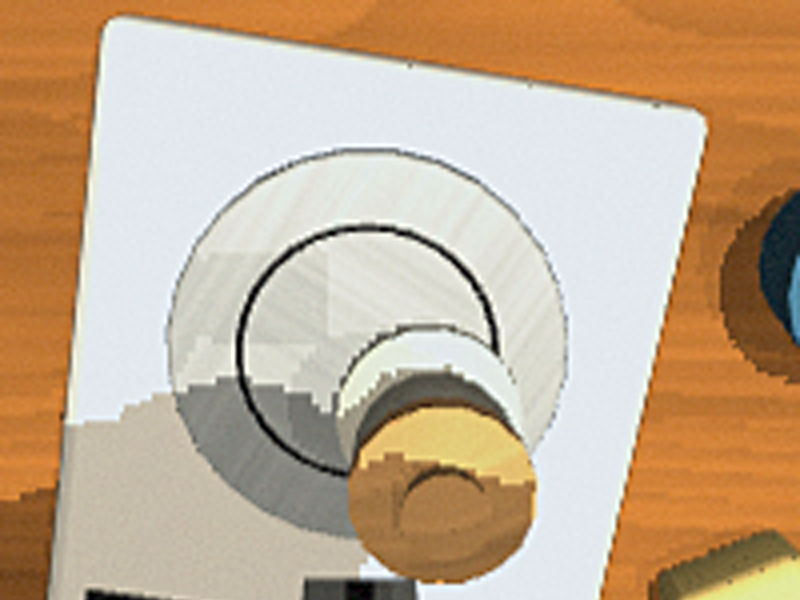

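```bash
cat >> h.py <<'E'
from scipy.optimize import least_squares
def fitc(P,r=None):
    f=(lambda q:np.hypot(P[:,0]-q[0],P[:,1]-q[1])-q[2]) if r is None else (lambda q:np.hypot(P[:,0]-q[0],P[:,1]-q[1])-r)
    s=least_squares(f,np.r_[P[:,:2].mean(0),[.03] if r is None else []],loss="soft_l1",f_scale=.001)
    return s.x.round(4),np.abs(s.fun).mean().round(4)
def pts(c,uvs,z): return np.array([ray(c,u,z) for u in uvs])
E
python3 - <<'E'
from h import *
c=dict(np.load("pics/w1.npz"))
cr=lambda L:[(x/4+190-.375,y/4+110-.375) for x,y in L]
pan=pts(c,cr([(168,345),(180,280),(215,215),(280,170),(365,150),(450,165),(520,220),(560,290),(566,350),(548,420),(190,430),(240,490),(300,525)]),.055)
circ=pts(c,cr([(240,350),(250,300),(290,250),(365,227),(440,245),(480,290),(495,340),(255,410),(290,450),(340,473)]),.055)
foot=pts(c,cr([(340,400),(360,360),(400,332),(432,325),(470,335),(500,360),(518,400)]),.067)
print(fitc(pan),fitc(circ),fitc(foot),fitc(foot,.025))
W=cloud(c);lid=(W[...,2]>.128)&(W[...,2]<.145)&(W[...,0]>.5)&(W[...,0]<.62)&(abs(W[...,1])<.06)
P=W[lid];print("lid",len(P),(P.min(0)+P.max(0))/2,np.ptp(P,0))
# housing and button in top
t=dict(np.load("pics/top0.npz"))
print("button top",ray(t,(405/5+205,420/5+155),.056)); s=dict(np.load("pics/side0.npz"));print("button side",ray(s,(246/5+200,338/5+160),.056))
print("housing corners wrist",pts(c,cr([(105,18),(705,115)]),.035).round(4))
print("top corners",pts(t,[(217/5+205,55/5+155),(517/5+205,92/5+155),(162/5+205,460/5+155),(466/5+205,497/5+155)],.035).round(4))
E
```

```text
(array([5.844e-01, 5.000e-04, 5.420e-02]), np.float64(0.0002)) (array([5.835e-01, 4.000e-04, 3.510e-02]), np.float64(0.0002)) (array([ 0.5703, -0.016 ,  0.0239]), np.float64(0.0002)) (array([ 0.5688, -0.016 ]), np.float64(0.0005))
lid 502 [ 0.57001556 -0.01638496  0.1341456 ] [0.03116577 0.02995969 0.01228867]
button top [ 0.46522422 -0.02856591  0.056     ]
button side [ 0.46507547 -0.03271246  0.056     ]
housing corners wrist [[ 0.6709  0.071   0.035 ]
 [ 0.6461 -0.0917  0.035 ]]
top corners [[ 0.6688  0.0699  0.035 ]
 [ 0.6446 -0.0942  0.035 ]
 [ 0.4477  0.1029  0.035 ]
 [ 0.4241 -0.0606  0.035 ]]
```

Emit:
apply_moves(deltas=[[[-15, 14, 5, 0, 0, -0.1], [-30, 28, 10, 0, 0, -0.22], [-45, 42, 20, 0, 0, -0.34], [-60, 56, 30, 0, 0, -0.46], [-73, 68, 40, 0, 0, -0.58], [-73, 68, 50, 0, 0, -0.7], [-73, 68, 50, 0, 0, -0.8], [-73, 68, 50, 0, 0, -0.85], [-73, 68, 50, 0, 0, -0.85], [-73, 68, 50, 0, 0, -0.85]]])

```text
time: 3.95
tool_pos: [0.5249, -0.0658, 0.2009]
ee_rot: [0.911, 0.413, -0.0, 0.0]
wrist_force: [-0.3, -0.4, 0.7]
gripper_width: -0.0002
```

Emit:
apply_moves(deltas=[[[0, 0, 0, 0, 0.08, 0], [0, 0, 0, 0, 0.16, 0], [0, 0, 0, 0, 0.24, 0], [0, 0, 0, 0, 0.32, 0], [0, 0, 0, 0, 0.35, 0], [0, 0, 0, 0, 0.35, 0], [0, 0, 0, 0, 0.35, 0], [0, 0, 0, 0, 0.35, 0], [0, 0, 0, 0, 0.35, 0], [0, 0, 0, 0, 0.35, 0]]])

```text
time: 5.2
tool_pos: [0.5249, -0.0657, 0.2007]
ee_rot: [0.897, 0.407, 0.158, -0.072]
wrist_force: [-0.4, 0.1, -0.3]
gripper_width: -0.0002
```

```bash
cat > st.py <<'E'
from h import *
from workcell import ctrl,eyes
from scipy.spatial.transform import Rotation as R
import sys
s=ctrl.get_state();M=R.from_quat(s["ee_rot"]).as_matrix()
print(s["time"],s["joint_positions"].round(3),np.round(s["tool_pos"],4),np.round(s["wrist_force"],2));print(M.round(3))
if len(sys.argv)>1:
    for n in sys.argv[2:]:
        c=eyes.camera(n);f=f"pics/{n}{sys.argv[1]}";cv2.imwrite(f+".png",c["pixels"]);np.savez(f+".npz",**c)
E
python3 st.py 2 wrist side
```

```text
5.2 [ 0.081 -0.306 -0.235 -0.245 -1.391  2.356] [ 0.5249 -0.0657  0.2007] [-0.36  0.12 -0.32]
[[ 0.618  0.753  0.225]
 [ 0.707 -0.658  0.258]
 [ 0.343 -0.    -0.939]]
```

View pics/wrist2.png

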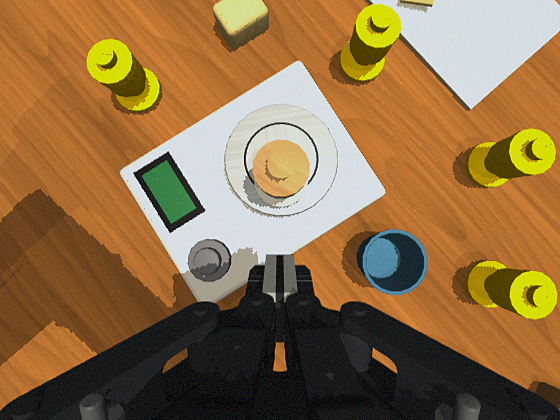

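Emit:
apply_moves(deltas=[[[-8, 0, 22, 0, 0, 0], [-16, 0, 44, 0, 0, 0], [-24, 0, 66, 0, 0, 0], [-32, 0, 88, 0, 0, 0], [-39, 0, 107, 0, 0, 0], [-42, 0, 115, 0, 0, 0], [-45, 0, 123, 0, 0, 0], [-45, 0, 123, 0, 0, 0], [-45, 0, 123, 0, 0, 0], [-45, 0, 123, 0, 0, 0]]])

```text
time: 6.55
tool_pos: [0.5252, -0.066, 0.0706]
ee_rot: [0.897, 0.407, 0.159, -0.072]
wrist_force: [0.9, 0.3, 0.6]
gripper_width: -0.0003
```

```bash
python3 st.py 3 wrist side; python3 - <<'E'
from h import *
c=dict(np.load("pics/wrist2.npz"));hsv=cv2.cvtColor(c["pixels"],cv2.COLOR_BGR2HSV)
s=dict(np.load("pics/side3.npz"))["pixels"];w=dict(np.load("pics/wrist3.npz"))["pixels"]
cv2.imwrite("pics/s3c.png",cv2.resize(s[150:270,200:350],(0,0),fx=5,fy=5,interpolation=cv2.INTER_CUBIC))
E
```

```text
6.55 [ 0.078 -0.257 -0.428 -0.265 -1.157  2.423] [ 0.5252 -0.066   0.0706] [0.91 0.29 0.57]
[[ 0.618  0.753  0.227]
 [ 0.707 -0.658  0.258]
 [ 0.343  0.001 -0.939]]
```

View pics/s3c.png

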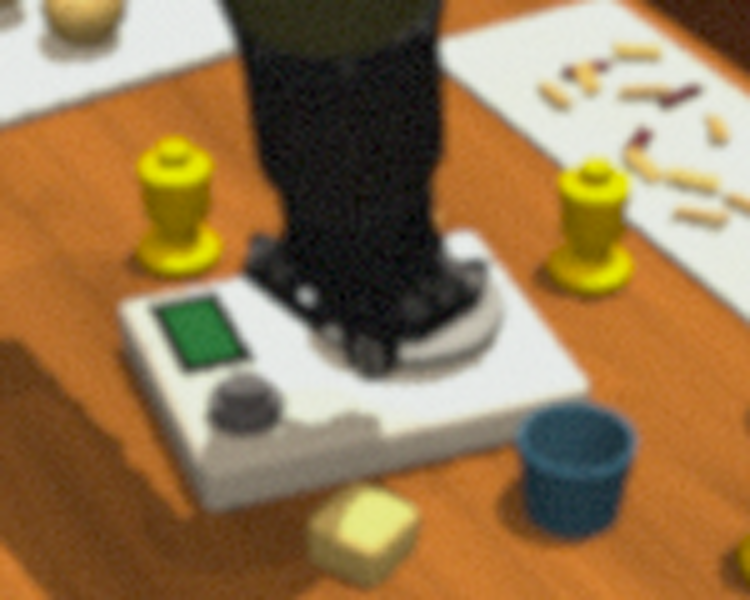

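View pics/wrist3.png

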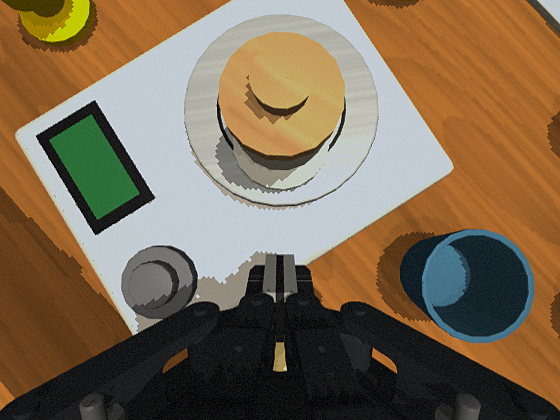

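```bash
python3 - <<'E'
from h import *
c=dict(np.load("pics/wrist3.npz"))
cv2.imwrite("pics/w3c.png",cv2.resize(c["pixels"][5:305,170:400],(0,0),fx=2.6,fy=2,interpolation=cv2.INTER_CUBIC))
cv2.imwrite("pics/w3c.png",cv2.resize(c["pixels"][130:280,180:380],(0,0),fx=4,fy=4,interpolation=cv2.INTER_CUBIC))
E
```

```text
(no output)
```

View pics/w3c.png

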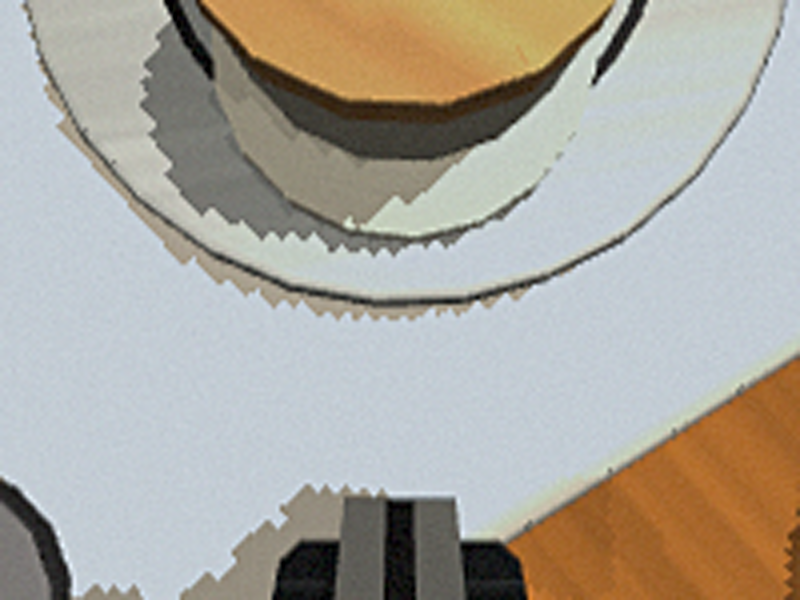

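```bash
python3 - <<'E'
from h import *
c=dict(np.load("pics/wrist3.npz"))
cr=lambda L:[(x/4+180-.375,y/4+130-.375) for x,y in L]
pan=pts(c,cr([(28,10),(75,125),(140,200),(210,250),(290,285),(380,300),(460,297),(545,275),(630,235),(700,170),(750,95),(780,25)]),.055)
# add far edge points (full image px)
pan=np.vstack([pan,pts(c,[(184,105),(192,70),(215,40),(250,20),(283,14),(320,22),(355,50),(375,85)],.055)])
foot=pts(c,cr([(215,85),(240,145),(285,190),(340,225),(400,237),(460,226),(530,190),(575,140)]),.062)
print(fitc(pan),fitc(pan,.055),fitc(foot),fitc(foot,.025))
print("tip face",pts(c,cr([(342,498),(456,498)]),.074).round(4))
E
```

```text
(array([5.831e-01, 3.000e-04, 5.410e-02]), np.float64(0.0002)) (array([0.5835, 0.0006]), np.float64(0.0008)) (array([ 0.5701, -0.0147,  0.026 ]), np.float64(0.0002)) (array([ 0.5692, -0.0155]), np.float64(0.0003))
tip face [[ 0.5251 -0.0544  0.074 ]
 [ 0.5355 -0.0635  0.074 ]]
```

Emit:
apply_moves(deltas=[[[-1.5, 0, 4.5, 0, 0, 0], [-3.3, 0, 9, 0, 0, 0], [-3.3, 0, 9, 0, 0, 0], [1.4, 0, 10.7, 0, 0, 0], [6.1, 0, 12.4, 0, 0, 0], [10.8, 0, 14.2, 0, 0, 0], [15.5, 0, 15.9, 0, 0, 0], [20.2, 0, 17.6, 0, 0, 0], [20.2, 0, 17.6, 0, 0, 0], [20.2, 0, 17.6, 0, 0, 0]]])

```text
time: 7.9
tool_pos: [0.5412, -0.0471, 0.0602]
ee_rot: [0.897, 0.407, 0.158, -0.072]
wrist_force: [-0.7, -0.2, -0.2]
gripper_width: -0.0001
```

```bash
python3 st.py 4 wrist; python3 - <<'E'
from h import *
c=dict(np.load("pics/wrist4.npz"))
cv2.imwrite("pics/w4c.png",cv2.resize(c["pixels"][100:290,170:390],(0,0),fx=3.6,fy=3.1,interpolation=cv2.INTER_CUBIC))
E
```

```text
7.9 [ 0.118 -0.219 -0.418 -0.258 -1.121  2.389] [ 0.5412 -0.0471  0.0602] [-0.68 -0.18 -0.2 ]
[[ 0.618  0.753  0.226]
 [ 0.707 -0.658  0.258]
 [ 0.343 -0.    -0.939]]
```

View pics/w4c.png

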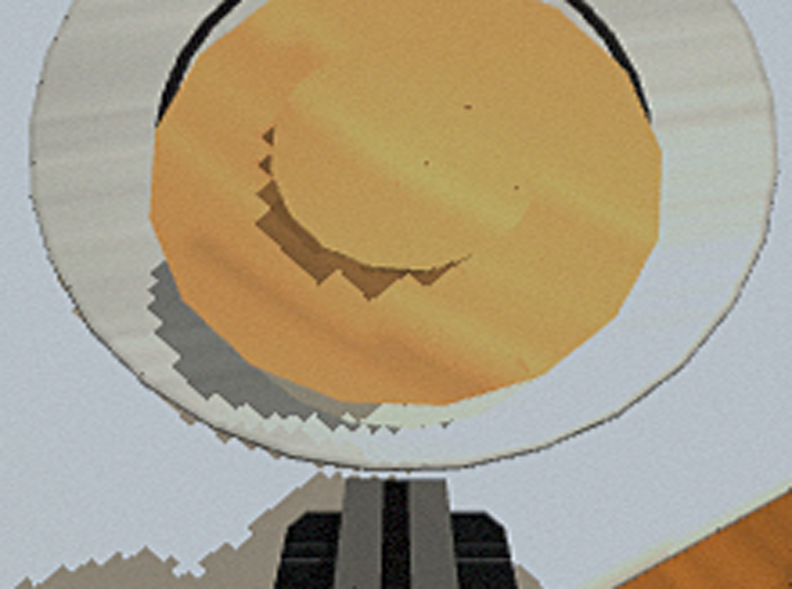

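Emit:
apply_moves(deltas=[[[3, 0, 0.5, 0, 0, 0], [5.5, 0, 1.5, 0, 0, 0], [7.1, 0, 2.1, 0, 0, 0], [8.7, 0, 2.7, 0, 0, 0], [10.3, 0, 3.2, 0, 0, 0], [11.9, 0, 3.8, 0, 0, 0], [13.5, 0, 4.4, 0, 0, 0], [15.1, 0, 5, 0, 0, 0], [16.4, 0, 5.5, 0, 0, 0], [17.1, 0, 5.7, 0, 0, 0]]])

```text
time: 9.2
tool_pos: [0.5532, -0.0335, 0.0607]
ee_rot: [0.897, 0.407, 0.158, -0.072]
wrist_force: [-0.8, 0.1, -0.1]
gripper_width: 0.0
```

```bash
python3 st.py 5 wrist top; python3 - <<'E'
from h import *
c=dict(np.load("pics/wrist5.npz"))
cv2.imwrite("pics/w5c.png",cv2.resize(c["pixels"][80:290,160:400],(0,0),fx=3.2,fy=2.8,interpolation=cv2.INTER_CUBIC))
E
```

```text
9.2 [ 0.145 -0.196 -0.4   -0.251 -1.109  2.361] [ 0.5532 -0.0335  0.0607] [-0.77  0.13 -0.12]
[[ 0.618  0.753  0.226]
 [ 0.707 -0.658  0.258]
 [ 0.343 -0.    -0.939]]
```

View pics/w5c.png

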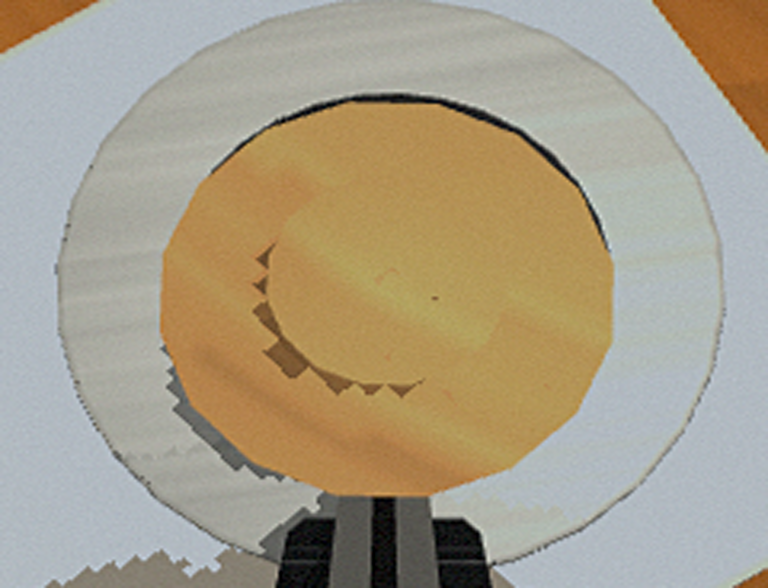

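```bash
cat >> h.py <<'E'
def lid(c,z=.125,n=None):
    W=cloud(c);m=((W[...,2]>.115)&(W[...,2]<.15)&(np.hypot(W[...,0]-.575,W[...,1]+.005)<.05)).astype(np.uint8)
    hsv=cv2.cvtColor(c["pixels"],cv2.COLOR_BGR2HSV); m&=((hsv[...,0]>8)&(hsv[...,0]<28)&(hsv[...,1]>60)).astype(np.uint8)
    k=max(cv2.findContours(m,0,1)[0],key=cv2.contourArea)
    h=cv2.convexHull(k)[:,0]; return fitc(pts(c,h,z)),cv2.boundingRect(k)
E
python3 - <<'E'
from h import *
for n in("w1","wrist2","wrist3","wrist4","wrist5"):
    c=dict(np.load(f"pics/{n}.npz"))
    print(n,[lid(c,z) for z in(.12,.125,.13)])
E
```

```text
w1 [((array([ 0.5679, -0.016 ,  0.0222]), np.float64(0.0005)), (277, 209, 47, 47)), ((array([ 0.5698, -0.0156,  0.0218]), np.float64(0.0004)), (277, 209, 47, 47)), ((array([ 0.5717, -0.0153,  0.0214]), np.float64(0.0004)), (277, 209, 47, 47))]
wrist2 [((array([ 0.5691, -0.0153,  0.0218]), np.float64(0.0002)), (253, 140, 57, 57)), ((array([ 0.5684, -0.016 ,  0.0213]), np.float64(0.0002)), (253, 140, 57, 57)), ((array([ 0.5678, -0.0167,  0.0209]), np.float64(0.0002)), (253, 140, 57, 57))]
wrist3 [((array([ 0.5698, -0.0147,  0.0227]), np.float64(0.0003)), (218, 32, 127, 129)), ((array([ 0.5683, -0.0163,  0.0217]), np.float64(0.0003)), (218, 32, 127, 129)), ((array([ 0.5669, -0.0179,  0.0206]), np.float64(0.0003)), (218, 32, 127, 129))]
wrist4 [((array([ 0.5695, -0.015 ,  0.0224]), np.float64(0.0001)), (212, 90, 142, 141)), ((array([ 0.5688, -0.0158,  0.0213]), np.float64(0.0001)), (212, 90, 142, 141)), ((array([ 0.568 , -0.0166,  0.0202]), np.float64(0.0001)), (212, 90, 142, 141))]
wrist5 [((array([ 0.5755, -0.0073,  0.0225]), np.float64(0.0001)), (210, 116, 142, 141)), ((array([ 0.5751, -0.0078,  0.0214]), np.float64(0.0001)), (210, 116, 142, 141)), ((array([ 0.5746, -0.0083,  0.0202]), np.float64(0.0001)), (210, 116, 142, 141))]
```

Emit:
apply_moves(deltas=[[[1.2, 0, 0.4, 0, 0, 0], [2.6, 0, 0.9, 0, 0, 0], [4, 0, 1.4, 0, 0, 0], [5.3, 0, 1.9, 0, 0, 0], [6.6, 0, 2.4, 0, 0, 0], [7.9, 0, 2.9, 0, 0, 0], [9.1, 0, 3.3, 0, 0, 0], [10.1, 0, 3.7, 0, 0, 0], [10.8, 0, 3.9, 0, 0, 0], [11, 0, 4, 0, 0, 0]]])

```text
time: 10.55
tool_pos: [0.5609, -0.0247, 0.0608]
ee_rot: [0.897, 0.407, 0.159, -0.072]
wrist_force: [0.0, -1.8, -1.1]
gripper_width: -0.0002
```

```bash
python3 st.py 6 wrist; python3 - <<'E'
from h import *
c=dict(np.load("pics/wrist6.npz"));print(lid(c))
cv2.imwrite("pics/w6c.png",cv2.resize(c["pixels"][80:290,160:400],(0,0),fx=3.2,fy=2.8,interpolation=cv2.INTER_CUBIC))
E
```

```text
10.55 [ 0.162 -0.18  -0.388 -0.247 -1.101  2.344] [ 0.5609 -0.0247  0.0608] [ 0.04 -1.82 -1.14]
[[ 0.618  0.753  0.226]
 [ 0.707 -0.658  0.258]
 [ 0.343  0.    -0.939]]
((array([0.5825, 0.0012, 0.0213]), np.float64(0.0001)), (209, 117, 141, 140))
```

View pics/w6c.png

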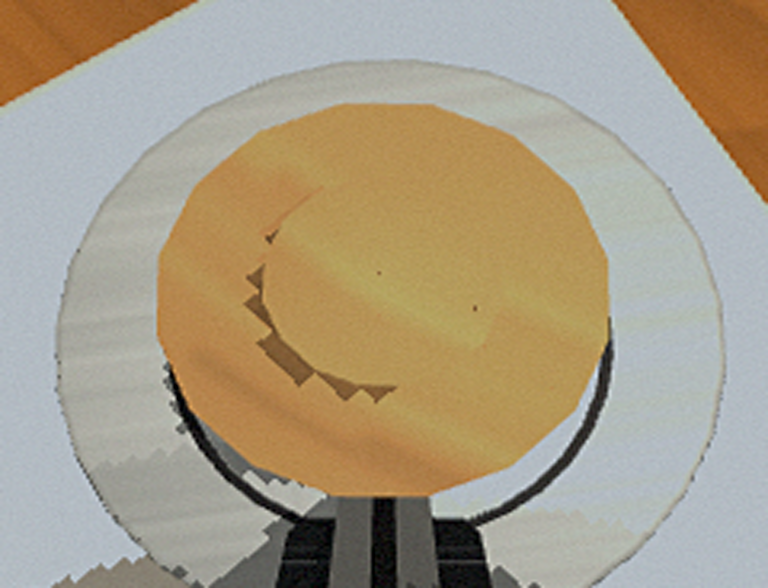

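Emit:
apply_moves(deltas=[[[-2, 0, -0.7, 0, 0, 0], [-6, 0, -2.2, 0, 0, 0], [-12, 0, -4.4, 0, 0, 0], [-19, 0, -6.9, 0, 0, 0], [-26, 0, -9.5, 0, 0, 0], [-32, 0, -11.7, 0, 0, 0], [-37.6, 0, -13.7, 0, 0, 0], [-37.6, 0, -13.7, 0, 0, 0], [-37.6, 0, -13.7, 0, 0, 0], [-37.6, 0, -13.7, 0, 0, 0]]])

```text
time: 11.85
tool_pos: [0.5346, -0.0547, 0.0607]
ee_rot: [0.897, 0.407, 0.158, -0.072]
wrist_force: [0.1, -0.3, 0.1]
gripper_width: 0.0003
```

```bash
python3 st.py 7 wrist top; python3 - <<'E'
from h import *
c=dict(np.load("pics/wrist7.npz"));print(lid(c))
W=cloud(c)
cv2.imwrite("pics/w7c.png",cv2.resize(c["pixels"][0:290,100:450],(0,0),fx=2.2,fy=2,interpolation=cv2.INTER_CUBIC))
E
```

```text
11.85 [ 0.102 -0.232 -0.426 -0.262 -1.129  2.404] [ 0.5346 -0.0547  0.0607] [ 0.09 -0.25  0.12]
[[ 0.618  0.753  0.226]
 [ 0.707 -0.658  0.258]
 [ 0.343 -0.    -0.939]]
((array([5.816e-01, 2.000e-04, 2.180e-02]), np.float64(0.0004)), (211, 0, 138, 133))
```

View pics/w7c.png

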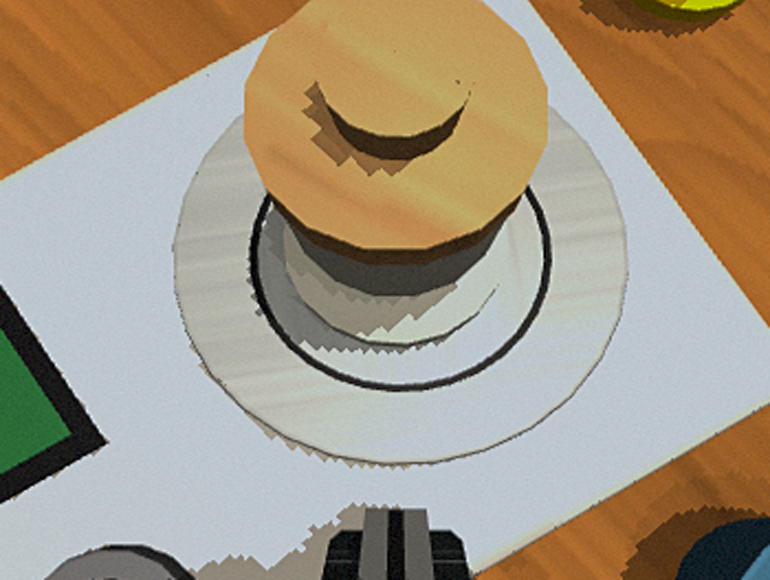

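Emit:
apply_moves(deltas=[[[4, 0, -11, 0, 0, 0], [13, 0, -34, 0, 0, 0], [24, 0, -66, 0, 0, 0], [35, 0, -97, 0, 0, 0], [37.7, 0, -103, 0, -0.08, 0], [31, -20, -105, 0, -0.16, 0], [24, -40, -108, 0, -0.24, 0], [18, -58, -110, 0, -0.32, 0], [14, -69.7, -112, 0, -0.35, 0], [14, -69.7, -112, 0, -0.35, 0]]])

```text
time: 13.2
tool_pos: [0.4655, -0.0274, 0.1713]
ee_rot: [0.91, 0.414, 0.001, -0.0]
wrist_force: [0.0, -0.7, -0.6]
gripper_width: 0.0001
```

```bash
python3 st.py 8 wrist top; python3 - <<'E'
from h import *
c=dict(np.load("pics/wrist8.npz"));print(lid(c))
E
```

```text
13.2 [ 0.376 -0.328 -0.354 -0.    -1.543  2.048] [ 0.4655 -0.0274  0.1713] [ 0.   -0.73 -0.58]
[[ 0.657  0.754  0.001]
 [ 0.754 -0.657  0.001]
 [ 0.001  0.    -1.   ]]
((array([0.5815, 0.0016, 0.0219]), np.float64(0.0004)), (366, 24, 83, 85))
```

View pics/wrist8.png

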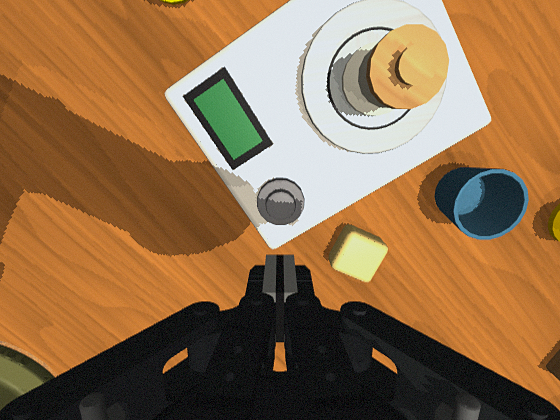

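```bash
python3 - <<'E'
from h import *
c=dict(np.load("pics/wrist8.npz"));W=cloud(c)
cv2.imwrite("pics/w8c.png",cv2.resize(c["pixels"][170:240,240:320],(0,0),fx=8,fy=8,interpolation=cv2.INTER_CUBIC))
for v in range(176,228,4): print(v,W[v,280].round(4))
for u in range(256,308,4): print(u,W[204,u].round(4))
E
```

```text
176 [ 0.4798 -0.0105  0.0352]
180 [ 0.4789 -0.0116  0.0463]
184 [ 0.4767 -0.0141  0.0468]
188 [ 0.4746 -0.0165  0.0477]
192 [ 0.4737 -0.0175  0.0569]
196 [ 0.4715 -0.02    0.0574]
200 [ 0.4691 -0.0228  0.056 ]
204 [ 0.467  -0.0252  0.0573]
208 [ 0.4649 -0.0276  0.0581]
212 [ 0.4625 -0.0304  0.0573]
216 [ 0.4601 -0.0332  0.0568]
220 [ 0.4557 -0.0382  0.0476]
224 [ 0.4531 -0.0413  0.0466]
256 [ 0.4469 -0.0155  0.036 ]
260 [ 0.4523 -0.0159  0.0476]
264 [ 0.4548 -0.0182  0.0471]
268 [ 0.4595 -0.0187  0.0571]
272 [ 0.4621 -0.0207  0.0577]
276 [ 0.4643 -0.0233  0.0559]
280 [ 0.467  -0.0252  0.0573]
284 [ 0.4694 -0.0275  0.0567]
288 [ 0.4719 -0.0298  0.0562]
292 [ 0.4744 -0.032   0.0561]
296 [ 0.4756 -0.0365  0.0468]
300 [ 0.4783 -0.0386  0.0473]
304 [ 0.4792 -0.0444  0.0339]
```

View pics/w8c.png

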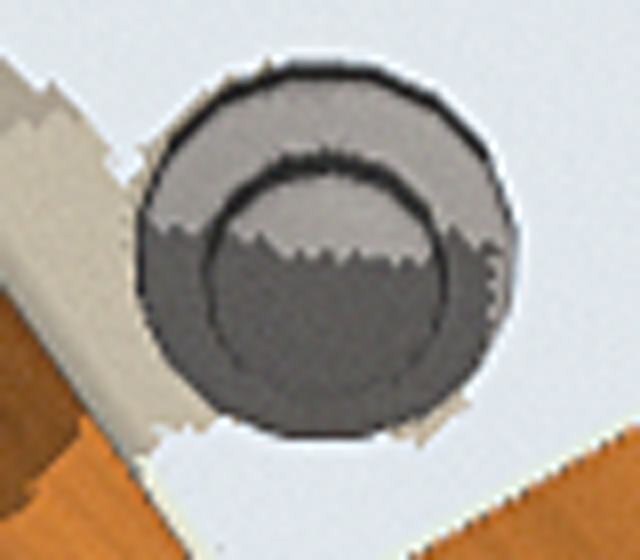

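Emit:
apply_moves(deltas=[[[1, 0, 20, 0, 0, 0], [1, 0, 40, 0, 0, 0], [1, 0, 60, 0, 0, 0], [1, 0, 80, 0, 0, 0], [1, 0, 95, 0, 0, 0], [1, 0, 103, 0, 0, 0], [1, 0, 109, 0, 0, 0], [1, 0, 109, 0, 0, 0], [1, 0, 109, 0, 0, 0], [1, 0, 109, 0, 0, 0]]])

```text
time: 14.55
tool_pos: [0.4664, -0.0271, 0.0623]
ee_rot: [0.911, 0.413, 0.0, 0.0]
wrist_force: [-0.1, 0.2, -0.1]
gripper_width: 0.0001
```

```bash
python3 st.py 9 wrist; python3 - <<'E'
import cv2
cv2.imwrite("pics/w9c.png",cv2.resize(cv2.imread("pics/wrist9.png")[130:330,180:380],(0,0),fx=3,fy=3))
E
```

```text
14.55 [ 0.376 -0.286 -0.521  0.    -1.335  2.047] [ 0.4664 -0.0271  0.0623] [-0.06  0.2  -0.08]
[[ 0.658  0.753  0.001]
 [ 0.753 -0.658  0.   ]
 [ 0.001  0.001 -1.   ]]
```

View pics/w9c.png

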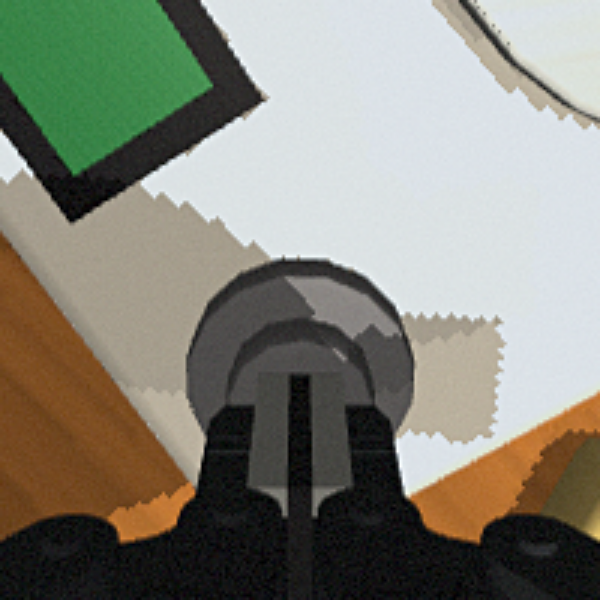

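Emit:
apply_moves(deltas=[[[0, 0, 2, 0, 0, 0], [0, 0, 4, 0, 0, 0], [0, 0, 5, 0, 0, 0], [0, 0, 6, 0, 0, 0], [0, 0, 7, 0, 0, 0], [0, 0, 8, 0, 0, 0], [0, 0, 9, 0, 0, 0], [0, 0, 10, 0, 0, 0], [0, 0, 10.8, 0, 0, 0], [0, 0, 10.8, 0, 0, 0]]])

```text
time: 15.85
tool_pos: [0.4661, -0.0273, 0.0512]
ee_rot: [0.911, 0.413, 0.0, 0.0]
wrist_force: [-2.8, 0.4, 4.2]
gripper_width: 0.0004
```

Emit:
apply_moves(deltas=[[[0, 0, 0.5, 0, 0, 0], [0, 0, 0.5, 0, 0, 0], [0, 0, 1, 0, 0, 0], [0, 0, 1, 0, 0, 0], [0, 0, 1.5, 0, 0, 0], [0, 0, 1.5, 0, 0, 0], [0, 0, 1.5, 0, 0, 0], [0, 0, 1.5, 0, 0, 0], [0, 0, 1.5, 0, 0, 0], [0, 0, 1.5, 0, 0, 0]]])

```text
time: 17.1
tool_pos: [0.4662, -0.0273, 0.051]
ee_rot: [0.911, 0.413, 0.0, 0.0]
wrist_force: [-6.9, 1.3, 12.6]
gripper_width: 0.0005
```

The force climbed to 12.6 N and the tip stopped at z = 0.051, so the button is fully down. Releasing it now.

Emit:
apply_moves(deltas=[[[0, 0, -3, 0, 0, 0], [0, 0, -8, 0, 0, 0], [0, 0, -15, 0, 0, 0], [0, 0, -30, 0, 0, 0], [0, 0, -50, 0, 0, 0], [0, 0, -75, 0, 0, 0], [0, 0, -100, 0, 0, 0], [0, 0, -120, 0, 0, 0], [0, 0, -120, 0, 0, 0], [0, 0, -120, 0, 0, 0]]])

```text
time: 18.35
tool_pos: [0.4658, -0.0271, 0.1687]
ee_rot: [0.911, 0.413, -0.0, -0.0]
wrist_force: [-0.7, -0.1, -0.1]
gripper_width: 0.0001
```

```bash
python3 st.py 10 wrist top side; python3 - <<'E'
from h import *
c=dict(np.load("pics/wrist10.npz"));print(lid(c));W=cloud(c);print(W[200:212:4,276:288:4,2].round(4))
for n in("top10","top0"):
  t=dict(np.load(f"pics/{n}.npz"));print(n,lid(t))
cv2.imwrite("pics/t10.png",cv2.resize(c["pixels"],(784,588)))
E
```

```text
18.35 [ 3.760e-01 -3.250e-01 -3.560e-01 -1.000e-03 -1.540e+00  2.047e+00] [ 0.4658 -0.0271  0.1687] [-0.72 -0.1  -0.14]
[[ 0.658  0.753 -0.001]
 [ 0.753 -0.658  0.   ]
 [-0.001 -0.001 -1.   ]]
((array([0.5815, 0.0016, 0.0219]), np.float64(0.0004)), (367, 23, 85, 86))
[[0.0573 0.0564 0.058 ]
 [0.0571 0.0579 0.0567]
 [0.0578 0.0573 0.0572]]
top10 ((array([0.5809, 0.0017, 0.0205]), np.float64(0.0007)), (266, 185, 16, 16))
top0 ((array([ 0.5669, -0.0154,  0.0208]), np.float64(0.0003)), (272, 190, 17, 17))
```

View pics/t10.png

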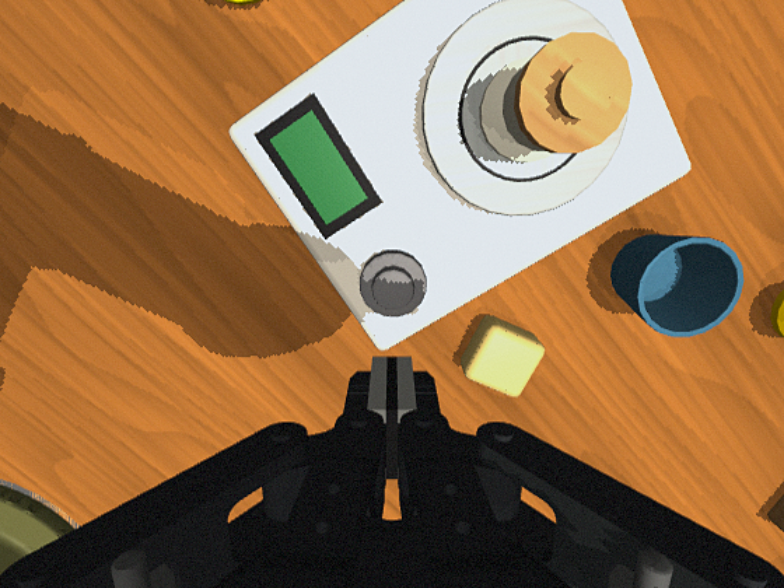

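View pics/side10.png

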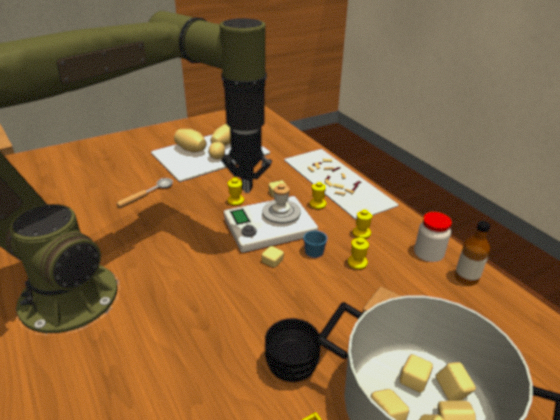

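The jar stands upright with its foot inside the circle. The button is back up at z = 0.057, the bystanders look unmoved, and the robot is clear.

```bash
python3 -c "
from workcell import ticket; print(ticket.finish_job())"
```

```text
the job is handed in; nothing more can be done
None
```

I nudged the jar about 22 mm along the pan and into the circle, using the shut fingertips low on its foot in two slow pushes. Then I took the fingers off, pressed the button fully down and let it go. I handed the job in at about 18.5 s; it gave no verdict.

- **Jar position:** The last views put its axis at about (0.581–0.582, 0.0016) m, against a pan middle of about (0.5835, 0.0004) m. That is roughly 2–3 mm off, within the 9 mm allowed. The wrist picture after the fingers came off shows the foot inside the circle and the jar upright.
- **Button:** The fingertips went down to 0.051 m and stopped there at 12.6 N, about 6 mm below the 0.057 m top, so it was fully down. Afterwards the top measured 0.057 m again.
- **Bystanders:** None visible in the side and wrist pictures had moved; I checked this by eye only.
- **Disagreements:** The different views disagreed by only 1–2 mm, and no check failed.

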